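# Show which flower to paint next, and with which paint

## Task

Show the glass painter what to do next: gently push (do not pinch) the orange dimmer knob of the light box all the way to its bright end, marked by the large yellow dot, and then point down at the one corner flower on the glass that is still unpainted, with the fingertips two or three centimetres above its middle, holding still there for two seconds. Then point in the same way at the lid of the blue paint pot, hold still for two seconds, and finish with the arm still pointing there. The paint is wet and the pots are only to be shown: apart from the knob and the light box under it, touch and move nothing.

Things in the scene. Friction and masses are not known exactly. Their poses are not given: they have to be found in the camera images.
- lightbox: dark steel-coloured flat light box, 300 (its x) x 280 (its y) x 18 mm high, fixed to the table and turned up to 0.3 rad; origin at the centre of its underside, on the table. White diffuser on top; along its near (-x) edge the dimmer strip. Its +y axis is the direction in which the dimmer knob slides to brighter.
- dimmer (a joint): travel of the dimmer knob along the light box's +y: 0 = dim end (small grey dot), 0.06 m = bright end stop (large yellow dot just beyond it). Starts between 0 and 0.02. Slides stiffly (about 1.5 N) and stays where it is left.
- dimmer_knob (a point): centre of the top face of the orange dimmer knob, 41 mm above the table. The knob is a block 24 mm (across the slot) x 16 mm (along the slot) x 22 mm tall standing on the light box's top (which is 18 mm above the table); axes as the light box's. Its side is 29 mm from the glass panel's edge, and the light box's top is bare beside it.
- panel: pale glass panel 220 x 220 x 6 mm fixed on the light box, its centre 30 mm towards the light box's +x from the light box's centre; origin at the centre of its underside, 18 mm above the table; top 24 mm above the table. Drawn with black lines, an amber and red rosette in the middle and a flower near each corner. Wet paint.
- bare_flower: the one corner flower that is not painted yet: six round petals with black outlines and the pale colour of the bare glass, 53 mm across, 2 mm thick; origin at its centre, on the glass's top (24 mm above the table), z up. It is in any one of the four corners, 58 mm along both axes from the panel's centre.
- flower_a: corner flower painted blue with a yellow middle, same size and origin as the bare one
- flower_b: corner flower painted blue with a yellow middle, same size and origin as the bare one
- flower_c: corner flower painted blue with a yellow middle, same size and origin as the bare one
- blue_pot: closed paint pot, all blue (lid too) with a narrow white paper label, a cylinder 50 mm across, 62 mm tall with its lid (lid 44 mm across); origin at the centre of its underside, z up; standing on the table
- blue_pot_top (a point): centre of the top of the blue pot's lid, 62 mm above the table
- red_pot: closed paint pot, all red (lid too) with a narrow white paper label, a cylinder 50 mm across, 62 mm tall with its lid (lid 44 mm across); origin at the centre of its underside, z up; standing on the table
- green_pot: closed paint pot, all green (lid too) with a narrow white paper label, a cylinder 50 mm across, 62 mm tall with its lid (lid 44 mm across); origin at the centre of its underside, z up; standing on the table
- yellow_pot: closed paint pot, all yellow (lid too) with a narrow white paper label, a cylinder 50 mm across, 62 mm tall with its lid (lid 44 mm across); origin at the centre of its underside, z up; standing on the table
- amber_bottle: amber glass bottle, 60 mm across, 130 mm tall; origin at the centre of its underside
- dispenser: white squeeze bottle with a red nozzle, 54 mm across, 140 mm tall; origin at the centre of its underside
- tumbler: green glass tumbler, 76 mm across, 100 mm tall; origin at the centre of its underside
- palette: round aluminium palette with six colours, 170 mm across, 12 mm thick; origin at the centre of its underside
- brush: paint brush 180 mm long, lying on the table; origin under its middle, handle to its -x

How it is judged:
On the way, in this order (a step that is already met when the one before it is completed fails the run):
1. the dimmer knob has been pushed to its bright end (value of joint dimmer above 0.052 m), for 0.2 s.
2. the fingers point at the unpainted flower from close above (horizontal distance between the grasp point and bare_flower below 0.03 m and z of the grasp point in the frame of bare_flower between 0.01 and 0.085 m and value of joint dimmer above 0.052 m), for 1 s.
3. the fingers point at the blue pot's lid from close above (horizontal distance between the grasp point and blue_pot_top below 0.03 m and z of the grasp point in the frame of blue_pot_top between 0.01 and 0.085 m and value of joint dimmer above 0.052 m), for 1 s.
At the end, for the whole second after the job is handed in: The dimmer is within 8 mm of its bright end stop, and the gripper still points at the blue pot: the grasp point (some 19 mm behind the fingertips) is within 30 mm of the lid's centre seen from above, and 10 to 85 mm above the lid; every loose thing is at rest within 15 mm of where it started (all of step 3 and distance of each of blue_pot, red_pot, green_pot, yellow_pot, amber_bottle, dispenser, tumbler, palette, brush from where it was at the start of the episode below 0.015 m and linear speed of each of blue_pot, red_pot, green_pot, yellow_pot, amber_bottle, dispenser, tumbler, palette, brush below 0.02 m/s); the robot touches nothing.
It fails at once if the glass panel or a flower is touched (wet paint) (contact force between any of the fingers, the arm and panel above 0.5 N or contact force between any of the fingers, the arm and bare_flower above 0.5 N or contact force between any of the fingers, the arm and flower_a above 0.5 N or contact force between any of the fingers, the arm and flower_b above 0.5 N or contact force between any of the fingers, the arm and flower_c above 0.5 N).
It fails at once if a paint pot is touched, lifted or moved (15 mm) (contact force between any of the fingers, the arm and blue_pot above 0.5 N or distance of any of blue_pot, red_pot, green_pot, yellow_pot from where it was at the start of the episode above 0.015 m or height (world z) of any of blue_pot, red_pot, green_pot, yellow_pot above 0.015 m or contact force between any of the fingers, the arm and red_pot above 0.5 N or contact force between any of the fingers, the arm and green_pot above 0.5 N or contact force between any of the fingers, the arm and yellow_pot above 0.5 N).
It fails at once if the bottle, dispenser, tumbler, palette or brush is touched, or moved (15 mm) (contact force between any of the fingers, the arm and amber_bottle above 0.5 N or distance of any of amber_bottle, dispenser, tumbler, palette, brush from where it was at the start of the episode above 0.015 m or contact force between any of the fingers, the arm and dispenser above 0.5 N or contact force between any of the fingers, the arm and tumbler above 0.5 N or contact force between any of the fingers, the arm and palette above 0.5 N or contact force between any of the fingers, the arm and brush above 0.5 N).
It fails at once if the dimmer knob is pinched or forced (over 30 N) instead of pushed gently (contact force between the fingers and dimmer above 30 N).
It also fails if it takes over 64 s, if anything falls off the work surface, if the arm or the gripper's body presses on something with over 40 N, if the wrist force passes 120 N, or if a joint passes its speed limit or range.

## Robot

A 7-joint arm with a two-finger parallel gripper is mounted at the origin on the work surface. World frame = base frame: x ahead of the robot, y to its left, z up, the work surface at z = 0. Lengths are in m, angles in rad, forces in N, time in s.
With the tool pointing down it reaches from about 0.4 to 0.75 m from the base axis. Payload 19.5 kg.
Tool frame: the origin (TCP) lies at the very end of the fingers, on their centre line; the grasp point (between the pads) lies hold_point_z behind it (hold_point_z is the distance from the TCP to the grasp point, in m); z points along the fingers, y is the line along which they close (so a half turn about z gives the same grasp; the last joint's range is limited). The gripper opens to 85 mm and grips with 20 to 120 N. Pads are 22 mm wide; open, the fingers measure 114 mm over their backs; the gripper's body (76 mm by 85 mm) begins 54 mm behind the grasp point. The pads swing forward as they close: fully open they stand 13 mm farther back than shut.
Start: joints at [1.147, 0.707, -0.028, 1.485, 0.022, 0.951, -0.075], TCP at [0.214, -0.534, 0.2] pointing down, gripper open.
Joint ranges: [-2.71, 2.71], [-0.32, 2.16], [-1.57, 1.52], [0, 2.45], [-1.46, 4.6], [0, 2.02], [-2.83, 2.83]. Speed limits (rad/s): [1.89, 1.89, 2.57, 2.57, 3.01, 3.01, 3.01].

## Interface

Orientations are given as a unit quaternion [x, y, z, w].
In Python, from cell import * gives the robot as it stands. The module is installed in compiled form; this text tells all that it offers.
- The arm moves only by the tool drive_tool, never from a script. Its argument "series" is a list that holds one entry, the list of rows, each a list of 7 numbers: the opening, from 0 (shut) to 1 (fully open), then the shift along the world's x, y, z in units of 40 mm (1.0 is 40 mm), then the turn, a rotation vector about the world's x, y, z in degrees. In form: [[[claw, tx, ty, tz, rx, ry, rz], ...]]. A call has 1 to 20 rows; each row is the pose to reach, as a shift and turn from the pose commanded when the call began; what a row does not reach only later rows make up. A row lasts 1/10 s, in which the tool goes at most 50 mm and 8.59 degrees, less where a joint would pass 70% of its speed; a pose out of reach is approached as far as the arm can. A call with a gripper value outside its range is refused whole. The fingers move at their own pace and stop on an object; the grip force is fixed at half the most. Time passes only in rows, so rows that repeat a pose let the fingers close. It gives the time, the measured TCP pose, the force, the opening and the grip force at its end, in the units of the state.
- sense(): the state, without advancing time (a new reading comes with each control period).
- read_camera(name): name is "scene" or "top"; returns a dict with "color" (384x512x3 uint8, red, green, blue), "z_map" (384x512 float32, m along the optical axis (not along the pixel's ray), 0 where there is no reading), "intrinsics" (3x3 intrinsics, pixels), "R" (3x3) and "t" (3): a world point X has camera coordinates R X + t. Camera axes: x right, y down, z forward; pixel columns grow to the right and rows downward; lengths in m; the calibration is good to about 2 mm. A picture is of the moment at which its call begins.
- hand_in(): hands the job in; it is judged then, once.
The state is a dict: "time": time; "q": joint angles; "qvel": joint speeds; "effort": joint torques, N m; "eef_pos": TCP position; "tool_rot": TCP orientation; "contact_force": force on the tool from outside, world axes, zero at the start; "wrist_torque": the same for the moment, N m; "finger_gap": opening from 0.0 (shut) to 1.0 (fully open); "finger_force": force on a finger pad.
Only numpy, scipy, OpenCV 4.12 (cv2) and the standard library are available. Lean on these libraries where they do the work, as an engineer would, in place of code of your own. Each camera call takes 0.05 s, during which the arm holds its last target. There are 200 camera calls.

## Working session

There is one attempt and no reset: what is moved stays moved. The work goes in short steps, Python scripts to look and compute and a tool call to move; the robot and the scene stay as the last step left them, time stands still between calls to the robot, and variables do not carry over. Pictures are saved under pics/ and viewed, at most 10 in all, crops included, and the job is handed in when it is done.

Besides the shell and the picture viewer there is one more tool, called after "Request:" by a JSON object that holds its "method" and its "body", one argument or row to a line. drive_tool: Moves the arm, as the interface text tells. Its arguments: {"type":"object","properties":{"series":{"type":"array"}},"required":["series"]}

```bash
mkdir -p pics; cat > h.py <<'E'
import numpy as np, cv2
from cell import *
def grab(n):
    c=read_camera(n); return c
def world(c):
    z=c["z_map"];K=c["intrinsics"];v,u=np.mgrid[:z.shape[0],:z.shape[1]]
    p=np.stack([(u-K[0,2])/K[0,0]*z,(v-K[1,2])/K[1,1]*z,z],-1)
    return (p-c["t"])@c["R"]
def save(c,f): cv2.imwrite(f,c["color"][...,::-1])
E
python3 - <<'E'
from h import *
s=sense();print({k:np.round(v,3) for k,v in s.items()})
a=grab("scene");b=grab("top");np.savez("a.npz",**a);np.savez("b.npz",**b)
cv2.imwrite("pics/top.png",cv2.resize(b["color"][...,::-1],(800,600),interpolation=cv2.INTER_CUBIC))
save(a,"pics/scene.png")
E
```

```text
{'time': np.float64(0.0), 'q': array([ 1.147,  0.707, -0.028,  1.485,  0.022,  0.951, -0.075]), 'qvel': array([ 0.   , -0.001, -0.001, -0.001, -0.   ,  0.001, -0.001]), 'effort': array([-0.0000e+00, -8.8323e+01,  1.2340e+00, -2.3616e+01,  1.7000e-02,
        7.0000e-03, -0.0000e+00]), 'eef_pos': array([ 0.214, -0.533,  0.2  ]), 'tool_rot': array([ 0.982,  0.19 , -0.   , -0.001]), 'contact_force': array([-0.81 , -0.873,  0.553]), 'wrist_torque': array([-0.005,  0.006,  0.026]), 'finger_force': np.float64(0.0), 'finger_gap': np.float64(0.998)}
```

View pics/top.png

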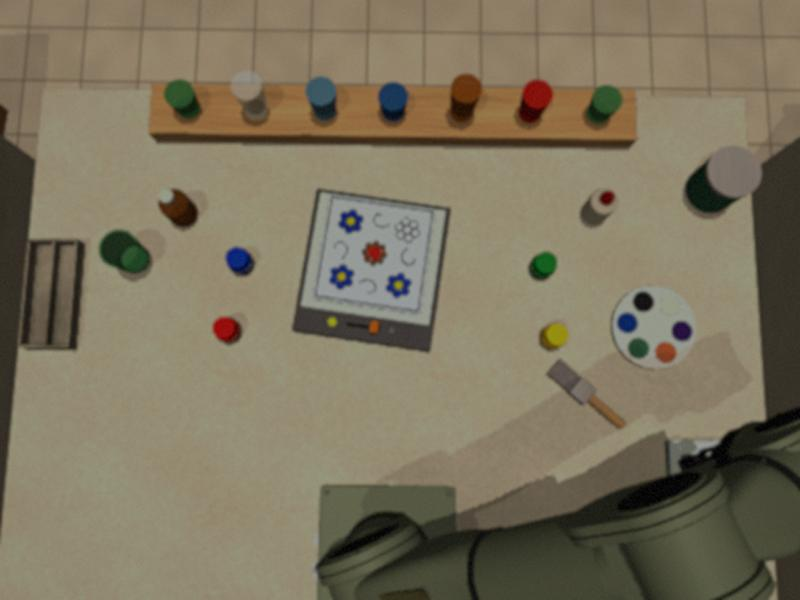

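View pics/scene.png

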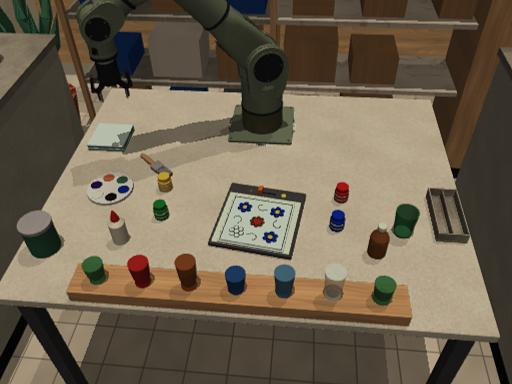

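The top view (800x600) shows the bare flower at (407,230), in the far-right corner. The orange knob is at (374,327) with the yellow dot at (332,322), the blue pot is at (238,261), and image left is +y. Next I turn these into world positions.

```bash
python3 - <<'E'
from h import *
b=dict(np.load("b.npz"));W=world(b);im=b["color"]
hsv=cv2.cvtColor(im,cv2.COLOR_RGB2HSV)
S=512/800
def at(u,v,zz):  # ray at plane zz
    K=b["intrinsics"];d=np.array([(u-K[0,2])/K[0,0],(v-K[1,2])/K[1,1],1.])
    o=-b["R"].T@b["t"];r=b["R"].T@d;return o+r*(zz-o[2])/r[2]
def blob(n,u,v,zz,h0,h1,smin=120,vmin=60,r=14,tol=None):
    u*=S;v*=S;m=np.zeros(im.shape[:2],bool)
    h=hsv[...,0].astype(int);m=((h>=h0)&(h<=h1) if h0<=h1 else (h>=h0)|(h<=h1))&(hsv[...,1]>smin)&(hsv[...,2]>vmin)
    q=np.zeros_like(m);a,c=int(v),int(u);q[a-r:a+r,c-r:c+r]=1;m&=q
    if tol:m&=abs(W[...,2]-zz)<tol
    yy,xx=np.nonzero(m)
    if len(xx)==0: print(n,"none");return
    p=at(xx.mean(),yy.mean(),zz);print(n,len(xx),np.round(p,4),"zmed",np.round(np.median(W[m],0),4));return p
k=blob("knob",374,327,.04,5,16,150,100,8)
blob("ydot",332,322,.018,22,35,100,100,8)
bp=blob("blue",238,261,.062,105,130,100,40,14,.012)
blob("red",227,329,.062,170,8,120,60,14,.012)
fa=blob("fTL",351,221,.026,105,130,100,40,10)
fb=blob("fBL",342,276,.026,105,130,100,40,10)
fc=blob("fBR",399,285,.026,105,130,100,40,10)
ro=blob("ros",374,253,.026,170,12,120,60,9)
print("bare", np.round(at(407*S,230*S,.026),4), fa+fc-fb)
x=fa-fb;print("edge",np.linalg.norm(x),"yaw",np.arctan2(x[1],x[0]),np.linalg.norm(fb-fc))
y=fb-fc;print("yaw2",np.arctan2(-y[0],y[1]))
print("ctr",(fa+fc)/2)
ya=np.arctan2(x[1],x[0])
R=np.array([[np.cos(ya),-np.sin(ya)],[np.sin(ya),np.cos(ya)]])
print("knob in panel frame",(k-(fa+fc)/2)[:2]@R)
# lightbox via bright panel? tallest things map
print("table z",np.median(W[300:330,40:150,2]))
E
```

```text
knob 41 [0.4387 0.0322 0.04  ] zmed [0.4375 0.0319 0.0411]
ydot 28 [0.4506 0.1166 0.018 ] zmed [0.4504 0.1168 0.019 ]
blue 151 [0.5684 0.3023 0.062 ] zmed [0.5684 0.3016 0.0627]
red 167 [0.4305 0.3216 0.062 ] zmed [0.4313 0.3219 0.0624]
fTL 90 [0.6556 0.0831 0.026 ] zmed [0.6551 0.0832 0.0254]
fBL 96 [0.5417 0.099  0.026 ] zmed [0.543  0.0975 0.0262]
fBR 94 [ 0.5246 -0.0149  0.026 ] zmed [ 0.5236 -0.0149  0.0266]
ros 109 [0.5904 0.0348 0.026 ] zmed [0.5898 0.0349 0.0257]
bare [ 0.638  -0.0325  0.026 ] [ 0.63853999 -0.03082226  0.026     ]
edge 0.11499922423729507 yaw -0.13849762146838246 0.11523487945990502
yaw2 -0.14823394826956854
ctr [0.59010058 0.03410144 0.026     ]
knob in panel frame [-0.14967532 -0.02275889]
table z 0.0011685632916758264
```

Sizes check out: the flower spacing is 115 mm against 116, the knob is 150 mm from the panel centre, and the heights match. The box yaw is about -0.143. I go above a spot on the dim side of the knob with the fingers shut and the tool aligned to the box.

Request:
{"method": "drive_tool", "body": {
  "series": [
    [[0, 1.2, 1.5, 0, 0, 0, -5], [0, 2.4, 3, 0, 0, 0, -10], [0, 3.5, 4.4, 0, 0, 0, -15], [0, 4.6, 5.8, 0, 0, 0, -20], [0, 4.6, 5.8, 0, 0, 0, -20], [0, 4.7, 6.7, 0, 0, 0, -24], [0, 4.8, 7.6, 0, 0, 0, -28], [0, 4.9, 8.5, -0.2, 0, 0, -30], [0, 5, 9.5, -0.4, 0, 0, -30], [0, 5.1, 10.4, -0.6, 0, 0, -30], [0, 5.2, 11.3, -0.8, 0, 0, -30], [0, 5.3, 12.2, -1, 0, 0, -30], [0, 5.43, 12.9, -1.25, 0, 0, -30], [0, 5.43, 12.9, -1.25, 0, 0, -30], [0, 5.43, 12.9, -1.25, 0, 0, -30], [0, 5.43, 12.9, -1.25, 0, 0, -30], [0, 5.43, 12.9, -1.25, 0, 0, -30]]
  ]
}}

```text
time: 1.8
eef_pos: [0.4314, -0.0185, 0.1503]
tool_rot: [0.997, -0.072, 0.0, 0.0]
contact_force: [0.0, 0.3, 0.1]
finger_gap: 0.003
finger_force: 0.0
```

Request:
{"method": "drive_tool", "body": {
  "series": [
    [[0, 0, 0, -0.5, 0, 0, 0], [0, 0, 0, -1, 0, 0, 0], [0, 0, 0, -1.5, 0, 0, 0], [0, 0, 0, -2, 0, 0, 0], [0, 0, 0, -2.3, 0, 0, 0], [0, 0, 0, -2.3, 0, 0, 0], [0, 0, 0, -2.3, 0, 0, 0]]
  ]
}}

```text
time: 2.5
eef_pos: [0.4315, -0.018, 0.0585]
tool_rot: [0.997, -0.071, 0.0, -0.0]
contact_force: [-0.3, 0.2, 0.4]
finger_gap: -0.0
finger_force: 0.0
```

```bash
python3 - <<'E'
from h import *
a=grab("scene");W=world(a)
c=a["color"][140:270,190:320,::-1]
cv2.imwrite("pics/close1.png",cv2.resize(c,(600,600),interpolation=cv2.INTER_CUBIC))
m=(abs(W[...,0]-.43)<.03)&(abs(W[...,1]+.0165)<.05)&(W[...,2]>.05)&(W[...,2]<.1)
print(m.sum(),W[m].min(0),W[m].max(0))
E
```

```text
7 [ 0.43009217 -0.03093455  0.09205092] [ 0.44707462 -0.00510806  0.09972802]
```

View pics/close1.png

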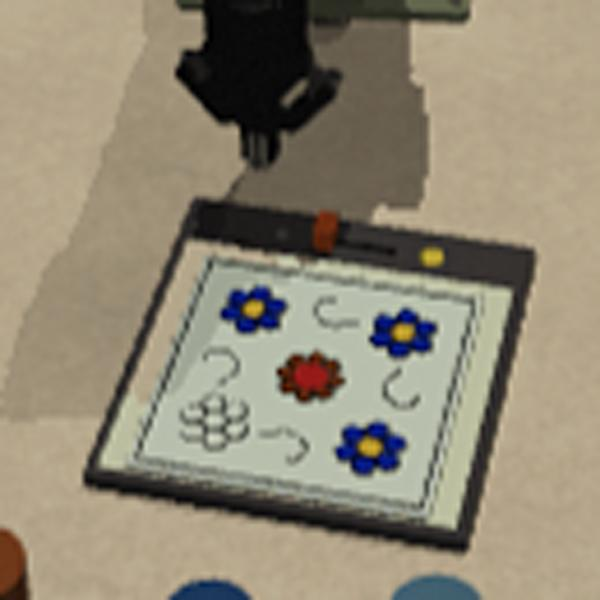

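The fingertips at (260,160) in the crop are clear on the dim side of the knob at (325,230). Now I lower them beside the knob and push along the slot.

Request:
{"method": "drive_tool", "body": {
  "series": [
    [[0, 0, 0, -0.25, 0, 0, 0], [0, 0, 0, -0.5, 0, 0, 0], [0, 0, 0, -0.75, 0, 0, 0], [0, 0, 0, -0.75, 0, 0, 0], [0, 0.015, 0.1, -0.75, 0, 0, 0], [0, 0.03, 0.2, -0.75, 0, 0, 0], [0, 0.045, 0.3, -0.75, 0, 0, 0], [0, 0.06, 0.4, -0.75, 0, 0, 0], [0, 0.07, 0.5, -0.75, 0, 0, 0], [0, 0.085, 0.6, -0.75, 0, 0, 0], [0, 0.1, 0.7, -0.75, 0, 0, 0], [0, 0.115, 0.8, -0.75, 0, 0, 0], [0, 0.13, 0.9, -0.75, 0, 0, 0], [0, 0.145, 1.0, -0.75, 0, 0, 0], [0, 0.16, 1.1, -0.75, 0, 0, 0], [0, 0.17, 1.2, -0.75, 0, 0, 0]]
  ]
}}

```text
time: 4.15
eef_pos: [0.4383, 0.0307, 0.0281]
tool_rot: [0.997, -0.071, 0.0, -0.0]
contact_force: [0.1, -0.2, 0.7]
finger_gap: 0.001
finger_force: 0.0
```

```bash
python3 - <<'E'
from h import *
a=grab("scene");c=a["color"][140:230,230:350,::-1]
cv2.imwrite("pics/close2.png",cv2.resize(c,(720,540),interpolation=cv2.INTER_CUBIC))
s=sense();print(s["eef_pos"],s["contact_force"])
h=cv2.cvtColor(a["color"],cv2.COLOR_RGB2HSV);W=world(a)
m=(h[...,0]>=4)&(h[...,0]<=16)&(h[...,1]>150)&(h[...,2]>80)&(abs(W[...,0]-.44)<.03)&(W[...,2]>.022)&(W[...,1]<.15)&(W[...,1]>0)
print(m.sum(),np.median(W[m],0))
E
```

```text
[0.43831206 0.03142689 0.0280523 ] [-0.39602653  1.02514121 -0.48129551]
29 [0.44764385 0.03337108 0.03844919]
```

View pics/close2.png

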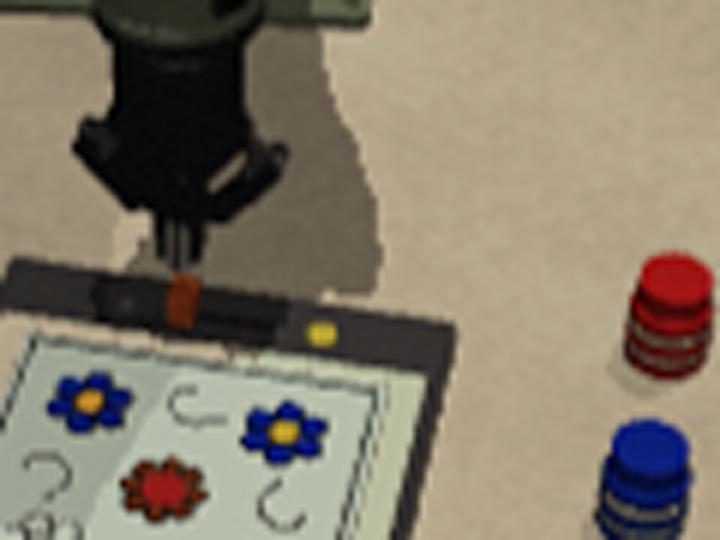

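The knob at (185,300) seems not to have moved, and the fingertips end at about (180,262), either behind or above it. I check both cameras' geometry against each other.

```bash
python3 - <<'E'
from h import *
a=grab("scene");W=world(a);h=cv2.cvtColor(a["color"],cv2.COLOR_RGB2HSV)
a0=dict(np.load("a.npz"));W0=world(a0);h0=cv2.cvtColor(a0["color"],cv2.COLOR_RGB2HSV)
def f(h,W,lo,hi,y0,y1,x0,x1,s=150):
    m=(h[...,0]>=lo)&(h[...,0]<=hi)&(h[...,1]>s)&(h[...,2]>80)&(W[...,0]>x0)&(W[...,0]<x1)&(W[...,1]>y0)&(W[...,1]<y1)&(W[...,2]>.012)
    yy,xx=np.nonzero(m);print(m.sum(),"px",xx.min(),xx.max(),yy.min(),yy.max(),"med",np.round(np.median(W[m],0),4),"min",np.round(W[m].min(0),4),"max",np.round(W[m].max(0),4))
print("knob before/after");f(h0,W0,4,16,0,.15,.40,.48);f(h,W,4,16,0,.15,.40,.48)
print("ydot");f(h0,W0,20,35,.09,.14,.42,.48,100);f(h,W,20,35,.09,.14,.42,.48,100)
# column through fingers: crop px (180,y) -> full u=260,v=140+y/6
for u in (257,260,263):
  for v in range(174,197,2): print(u,v,np.round(W[v,u],3),a["color"][v,u])
E
```

```text
knob before/after
33 px 258 262 186 193 med [0.447  0.0341 0.0381] min [0.4145 0.0237 0.0188] max [0.4565 0.0415 0.0441]
27 px 258 262 185 193 med [0.4486 0.0331 0.0395] min [0.4307 0.0268 0.0239] max [0.4569 0.04   0.0639]
ydot
21 px 281 285 193 197 med [0.4506 0.1179 0.0191] min [0.437  0.1099 0.0139] max [0.4679 0.1252 0.0264]
21 px 281 285 193 197 med [0.4492 0.1177 0.0177] min [0.4353 0.11   0.0143] max [0.4594 0.1252 0.0215]
257 174 [0.446 0.024 0.111] [10 10 10]
257 176 [0.452 0.025 0.106] [ 9  9 10]
257 178 [0.446 0.024 0.092] [25 24 22]
257 180 [0.444 0.024 0.08 ] [24 23 22]
257 182 [0.449 0.024 0.076] [26 24 23]
257 184 [0.38  0.017 0.002] [104  96  79]
257 186 [ 0.383  0.017 -0.006] [64 59 50]
257 188 [0.415 0.02  0.014] [34 26 24]
257 190 [0.428 0.021 0.016] [45 29 25]
257 192 [0.442 0.023 0.019] [42 28 23]
257 194 [0.452 0.024 0.019] [21 20 20]
257 196 [0.456 0.024 0.013] [68 63 52]
260 174 [0.45  0.035 0.115] [ 9  9 10]
260 176 [0.458 0.036 0.112] [7 6 8]
260 178 [0.452 0.035 0.098] [49 46 41]
260 180 [1.711 0.157 1.238] [50 48 44]
260 182 [0.451 0.035 0.078] [52 49 44]
260 184 [0.451 0.035 0.068] [51 50 47]
260 186 [0.434 0.033 0.043] [101  47  20]
260 188 [0.441 0.034 0.039] [81 32 11]
260 190 [0.449 0.034 0.037] [88 34 12]
260 192 [0.449 0.034 0.027] [84 33 12]
260 194 [0.451 0.034 0.019] [54 26 16]
260 196 [0.458 0.035 0.015] [56 52 44]
263 174 [0.454 0.046 0.119] [ 9  9 10]
263 176 [0.449 0.045 0.105] [12 10 10]
263 178 [0.448 0.045 0.095] [10  9 10]
263 180 [0.454 0.046 0.091] [10 10 10]
263 182 [0.444 0.045 0.072] [40 36 31]
263 184 [ 0.376  0.039 -0.001] [97 89 73]
263 186 [ 0.387  0.04  -0.   ] [86 72 56]
263 188 [0.418 0.042 0.019] [39 24 17]
263 190 [0.43  0.043 0.02 ] [38 27 22]
263 192 [0.444 0.045 0.023] [11 14 13]
263 194 [0.454 0.045 0.022] [31 30 29]
263 196 [0.461 0.046 0.019] [41 37 33]
```

The depth shows the visible fingertips about 37 mm higher (z about 0.065) than the reported TCP, with no contact and the knob unmoved. So the fingers passed over the knob. I back off and measure this offset properly.

Request:
{"method": "drive_tool", "body": {
  "series": [
    [[0, -0.06, -0.4, 0, 0, 0, 0], [0, -0.12, -0.8, 0, 0, 0, 0], [0, -0.18, -1.25, 0, 0, 0, 0], [0, -0.18, -1.25, 0, 0, 0, 0], [0, -0.18, -1.25, 0, 0, 0, 0]]
  ]
}}

```text
time: 4.75
eef_pos: [0.4311, -0.0196, 0.0281]
tool_rot: [0.997, -0.071, 0.0, -0.0]
contact_force: [0.2, -0.6, 1.1]
finger_gap: 0.002
finger_force: 0.0
```

```bash
cat >> h.py <<'E'
def tips(a=None):
    a=a or grab("scene");W=world(a);e=sense()["eef_pos"];K=a["intrinsics"]
    def px(p):
        c=a["R"]@p+a["t"];return K[0,0]*c[0]/c[2]+K[0,2],K[1,1]*c[1]/c[2]+K[1,2]
    m=(np.hypot(W[...,0]-e[0],W[...,1]-e[1])<.03)&(W[...,2]>.045)&(W[...,2]<e[2]+.1)
    v,u=np.nonzero(m);o=np.argsort(W[m][:,2])[:10]
    print("eef",np.round(e,4),"px of eef",np.round(px(e),1));print(np.c_[u[o],v[o],np.round(W[m][o],4)])
    return a
E
python3 - <<'E'
from h import *
a=tips()
s=sense();print(s["contact_force"],s["q"].round(3),s["tool_rot"].round(3),s["finger_gap"])
c=a["color"][140:215,210:310,::-1]
cv2.imwrite("pics/close3.png",cv2.resize(c,(800,600),interpolation=cv2.INTER_NEAREST))
E
```

```text
eef [ 0.4311 -0.0191  0.0281] px of eef [245.8 187.6]
[[ 2.470e+02  1.830e+02  4.380e-01 -1.330e-02  5.780e-02]
 [ 2.460e+02  1.820e+02  4.401e-01 -1.650e-02  6.440e-02]
 [ 2.470e+02  1.820e+02  4.403e-01 -1.290e-02  6.480e-02]
 [ 2.450e+02  1.820e+02  4.412e-01 -2.000e-02  6.510e-02]
 [ 2.460e+02  1.830e+02  4.466e-01 -1.580e-02  6.550e-02]
 [ 2.440e+02  1.820e+02  4.423e-01 -2.340e-02  6.590e-02]
 [ 2.430e+02  1.810e+02  4.376e-01 -2.760e-02  6.610e-02]
 [ 2.420e+02  1.800e+02  4.328e-01 -3.170e-02  6.630e-02]
 [ 2.440e+02  1.810e+02  4.386e-01 -2.380e-02  6.730e-02]
 [ 2.480e+02  1.810e+02  4.390e-01 -9.300e-03  6.870e-02]]
[0.47360073 0.53575398 0.36659471] [-0.06   0.855  0.055  2.158 -0.312  0.136 -1.427] [ 0.997 -0.071  0.    -0.   ] -0.0022376775641128007
```

View pics/close3.png

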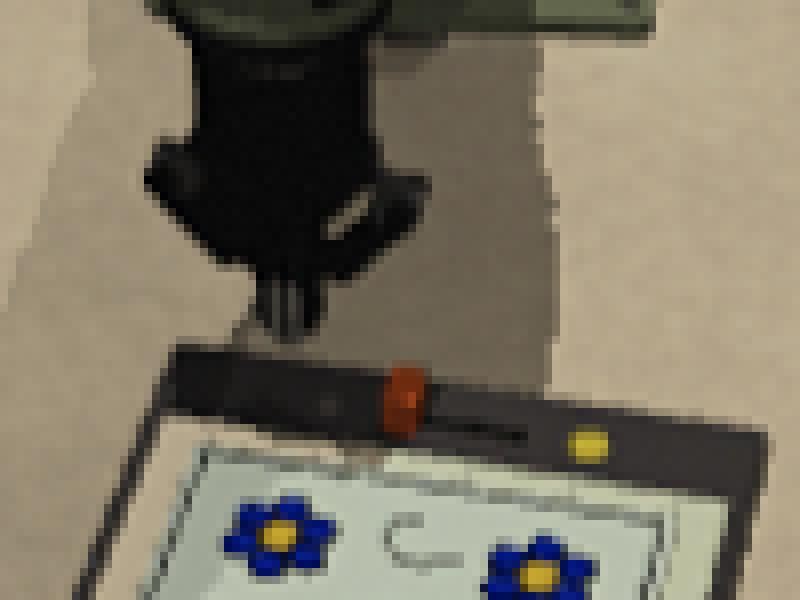

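This confirms it: the fingertips (crop (290,335)) are at z≈0.064 while the report says 0.028, an offset of about 36 mm upward. I trust the camera, and lower gently while watching the force.

Request:
{"method": "drive_tool", "body": {
  "series": [
    [[0, 0, 0, -0.15, 0, 0, 0], [0, 0, 0, -0.3, 0, 0, 0], [0, 0, 0, -0.45, 0, 0, 0], [0, 0, 0, -0.6, 0, 0, 0], [0, 0, 0, -0.7, 0, 0, 0], [0, 0, 0, -0.7, 0, 0, 0], [0, 0, 0, -0.7, 0, 0, 0]]
  ]
}}

```text
time: 5.5
eef_pos: [0.431, -0.0196, 0.0001]
tool_rot: [0.997, -0.071, -0.0, -0.0]
contact_force: [0.2, 0.5, 0.1]
finger_gap: 0.001
finger_force: 0.0
```

```bash
sed -i 's/W\[...,2\]>.045/W[...,2]>.025/' h.py; python3 - <<'E'
from h import *
tips()
E
```

```text
eef [ 4.311e-01 -1.960e-02  2.000e-04] px of eef [245.9 193.1]
[[ 2.500e+02  1.900e+02  4.397e-01 -3.100e-03  2.550e-02]
 [ 2.460e+02  1.880e+02  4.388e-01 -1.760e-02  3.350e-02]
 [ 2.450e+02  1.880e+02  4.400e-01 -2.110e-02  3.440e-02]
 [ 2.480e+02  1.870e+02  4.358e-01 -1.050e-02  3.620e-02]
 [ 2.470e+02  1.880e+02  4.437e-01 -1.330e-02  3.840e-02]
 [ 2.440e+02  1.880e+02  4.457e-01 -2.390e-02  3.960e-02]
 [ 2.440e+02  1.870e+02  4.407e-01 -2.450e-02  3.980e-02]
 [ 2.440e+02  1.860e+02  4.365e-01 -2.490e-02  4.080e-02]
 [ 2.450e+02  1.870e+02  4.416e-01 -2.070e-02  4.090e-02]
 [ 2.430e+02  1.860e+02  4.374e-01 -2.840e-02  4.140e-02]]
```

At reported z=0 there is no contact with the 18 mm box, so the offset is real. I lower 8 mm more and push in 2–4 mm steps.

Request:
{"method": "drive_tool", "body": {
  "series": [
    [[0, 0, 0, -0.1, 0, 0, 0], [0, 0, 0, -0.2, 0, 0, 0], [0, 0, 0, -0.2, 0, 0, 0], [0, 0.015, 0.1, -0.2, 0, 0, 0], [0, 0.03, 0.2, -0.2, 0, 0, 0], [0, 0.045, 0.3, -0.2, 0, 0, 0], [0, 0.06, 0.4, -0.2, 0, 0, 0], [0, 0.07, 0.5, -0.2, 0, 0, 0], [0, 0.08, 0.55, -0.2, 0, 0, 0], [0, 0.085, 0.6, -0.2, 0, 0, 0], [0, 0.095, 0.65, -0.2, 0, 0, 0], [0, 0.1, 0.7, -0.2, 0, 0, 0], [0, 0.107, 0.75, -0.2, 0, 0, 0], [0, 0.115, 0.8, -0.2, 0, 0, 0], [0, 0.122, 0.85, -0.2, 0, 0, 0], [0, 0.13, 0.9, -0.2, 0, 0, 0], [0, 0.137, 0.95, -0.2, 0, 0, 0], [0, 0.145, 1.0, -0.2, 0, 0, 0]]
  ]
}}

```text
time: 7.35
eef_pos: [0.4367, 0.0206, -0.0079]
tool_rot: [0.997, -0.071, -0.0, -0.0]
contact_force: [-1.6, -0.6, 1.0]
finger_gap: -0.002
finger_force: 0.8
```

```bash
cat >> h.py <<'E'
def knob():
    a=grab("scene");W=world(a);h=cv2.cvtColor(a["color"],cv2.COLOR_RGB2HSV)
    m=(h[...,0]>=4)&(h[...,0]<=16)&(h[...,1]>150)&(h[...,2]>70)&(abs(W[...,0]-.44)<.04)&(W[...,2]>.02)&(W[...,2]<.05)&(W[...,1]<.11)&(W[...,1]>0)
    s=sense();v,u=np.nonzero(m);p=np.median(W[m],0)
    print("knob",m.sum(),u.min(),u.max(),np.round(p,4),"y_slot",round((p[:2]-[.590,.0343])@[.1425,.99],4),"eef",s["eef_pos"].round(4),"F",s["contact_force"].round(1))
E
python3 -c "from h import *; knob()"
```

```text
knob 30 261 265 [0.4489 0.0441 0.0385] y_slot -0.0104 eef [ 0.4368  0.0209 -0.0079] F [-1.2 -1.3  0.3]
```

The knob has moved 10 mm with a force of about 1.5 N. I keep pushing.

Request:
{"method": "drive_tool", "body": {
  "series": [
    [[0, 0.007, 0.05, 0, 0, 0, 0], [0, 0.014, 0.1, 0, 0, 0, 0], [0, 0.021, 0.15, 0, 0, 0, 0], [0, 0.029, 0.2, 0, 0, 0, 0], [0, 0.036, 0.25, 0, 0, 0, 0], [0, 0.043, 0.3, 0, 0, 0, 0], [0, 0.05, 0.35, 0, 0, 0, 0], [0, 0.057, 0.4, 0, 0, 0, 0], [0, 0.064, 0.45, 0, 0, 0, 0], [0, 0.071, 0.5, 0, 0, 0, 0], [0, 0.079, 0.55, 0, 0, 0, 0], [0, 0.086, 0.6, 0, 0, 0, 0], [0, 0.093, 0.65, 0, 0, 0, 0], [0, 0.1, 0.7, 0, 0, 0, 0]]
  ]
}}

```text
time: 8.8
eef_pos: [0.4408, 0.0486, -0.008]
tool_rot: [0.997, -0.071, -0.0, -0.0]
contact_force: [-1.6, -1.7, -0.4]
finger_gap: -0.004
finger_force: 0.8
```

```bash
python3 -c "from h import *; knob()"
```

```text
knob 26 269 272 [0.451  0.0711 0.0381] y_slot 0.0166 eef [ 0.4409  0.0489 -0.0079] F [-1.3 -0.1 -0. ]
```

Request:
{"method": "drive_tool", "body": {
  "series": [
    [[0, 0.004, 0.025, 0, 0, 0, 0], [0, 0.007, 0.05, 0, 0, 0, 0], [0, 0.011, 0.075, 0, 0, 0, 0], [0, 0.014, 0.1, 0, 0, 0, 0], [0, 0.018, 0.125, 0, 0, 0, 0], [0, 0.021, 0.15, 0, 0, 0, 0], [0, 0.025, 0.175, 0, 0, 0, 0], [0, 0.029, 0.2, 0, 0, 0, 0], [0, 0.032, 0.225, 0, 0, 0, 0], [0, 0.036, 0.25, 0, 0, 0, 0]]
  ]
}}

```text
time: 9.85
eef_pos: [0.4423, 0.0585, -0.0079]
tool_rot: [0.997, -0.071, -0.0, -0.0]
contact_force: [-0.7, -1.5, -0.5]
finger_gap: -0.0
finger_force: 0.8
```

Request:
{"method": "drive_tool", "body": {
  "series": [
    [[0, 0.004, 0.025, 0, 0, 0, 0], [0, 0.007, 0.05, 0, 0, 0, 0]]
  ]
}}

```text
time: 10.05
eef_pos: [0.4426, 0.0605, -0.0079]
tool_rot: [0.997, -0.071, 0.0, -0.0]
contact_force: [-1.2, -1.3, 0.3]
finger_gap: 0.003
finger_force: 0.8
```

```bash
python3 -c "from h import *; knob()"
```

```text
knob 32 272 276 [0.4553 0.0846 0.0381] y_slot 0.0306 eef [ 0.4425  0.0607 -0.0079] F [-1.3 -1.  -0.8]
```

Request:
{"method": "drive_tool", "body": {
  "series": [
    [[0, 0.004, 0.025, 0, 0, 0, 0], [0, 0.007, 0.05, 0, 0, 0, 0]]
  ]
}}

```text
time: 10.3
eef_pos: [0.4429, 0.0625, -0.0079]
tool_rot: [0.997, -0.071, 0.0, -0.0]
contact_force: [-1.8, -0.9, -0.9]
finger_gap: 0.002
finger_force: 0.8
```

Request:
{"method": "drive_tool", "body": {
  "series": [
    [[0, 0.004, 0.025, 0, 0, 0, 0]]
  ]
}}

```text
time: 10.4
eef_pos: [0.4429, 0.0633, -0.0079]
tool_rot: [0.997, -0.071, -0.0, 0.0]
contact_force: [-1.7, -8.1, 1.4]
finger_gap: 0.002
finger_force: 4.3
```

Request:
{"method": "drive_tool", "body": {
  "series": [
    [[0, 0.004, 0.025, 0, 0, 0, 0]]
  ]
}}

```text
time: 10.5
eef_pos: [0.4429, 0.0635, -0.0079]
tool_rot: [0.997, -0.071, -0.0, 0.001]
contact_force: [-3.3, -12.6, 1.8]
finger_gap: 0.0
finger_force: 6.9
```

```bash
python3 -c "from h import *; knob()"
```

```text
knob 33 272 277 [0.4549 0.0855 0.0373] y_slot 0.0315 eef [ 0.4429  0.0634 -0.0079] F [ -2.8 -10.3   1.5]
```

The stop is reached, with the force jumping to about 12 N. I hold briefly, back off, rise, and go above the bare flower, still high.

Request:
{"method": "drive_tool", "body": {
  "series": [
    [[0, 0, 0, 0, 0, 0, 0], [0, -0.02, -0.15, 0, 0, 0, 0], [0, -0.04, -0.35, 0, 0, 0, 0], [0, -0.04, -0.35, 0.5, 0, 0, 0], [0, -0.04, -0.35, 1.2, 0, 0, 0], [0, -0.04, -0.35, 2, 0, 0, 0], [0, -0.04, -0.35, 2.7, 0, 0, 0], [0, 0.6, -0.65, 2.7, 0, 0, 0], [0, 1.3, -0.95, 2.7, 0, 0, 0], [0, 2, -1.3, 2.7, 0, 0, 0], [0, 2.7, -1.6, 2.7, 0, 0, 0], [0, 3.4, -1.9, 2.7, 0, 0, 0], [0, 4.1, -2.1, 2.7, 0, 0, 0], [0, 4.6, -2.3, 2.7, 0, 0, 0], [0, 4.87, -2.4, 2.7, 0, 0, 0], [0, 4.87, -2.4, 2.7, 0, 0, 0], [0, 4.87, -2.4, 2.7, 0, 0, 0]]
  ]
}}

```text
time: 12.25
eef_pos: [0.6373, -0.0318, 0.0998]
tool_rot: [0.997, -0.071, -0.0, -0.0]
contact_force: [0.8, 0.1, -0.3]
finger_gap: -0.002
finger_force: 0.0
```

```bash
python3 - <<'E'
from h import *
knob();a=tips()
c=a["color"][130:280,190:390,::-1]
cv2.imwrite("pics/fl1.png",cv2.resize(c,(800,600),interpolation=cv2.INTER_CUBIC))
E
```

```text
knob 32 272 277 [0.4548 0.0867 0.0378] y_slot 0.0327 eef [ 0.6373 -0.0315  0.1   ] F [-0.2 -0.1 -0.1]
eef [ 0.6374 -0.0313  0.1002] px of eef [234.5 214.6]
[[ 2.350e+02  2.290e+02  6.324e-01 -3.380e-02  2.500e-02]
 [ 2.270e+02  2.320e+02  6.479e-01 -5.880e-02  2.500e-02]
 [ 2.440e+02  2.310e+02  6.389e-01 -2.700e-03  2.500e-02]
 [ 2.310e+02  2.310e+02  6.424e-01 -4.600e-02  2.500e-02]
 [ 2.440e+02  2.300e+02  6.345e-01 -3.200e-03  2.500e-02]
 [ 2.410e+02  2.260e+02  6.174e-01 -1.530e-02  2.510e-02]
 [ 2.380e+02  2.300e+02  6.362e-01 -2.320e-02  2.510e-02]
 [ 2.370e+02  2.310e+02  6.409e-01 -2.600e-02  2.510e-02]
 [ 2.390e+02  2.280e+02  6.270e-01 -2.100e-02  2.510e-02]
 [ 2.440e+02  2.320e+02  6.435e-01 -2.200e-03  2.520e-02]]
```

View pics/fl1.png

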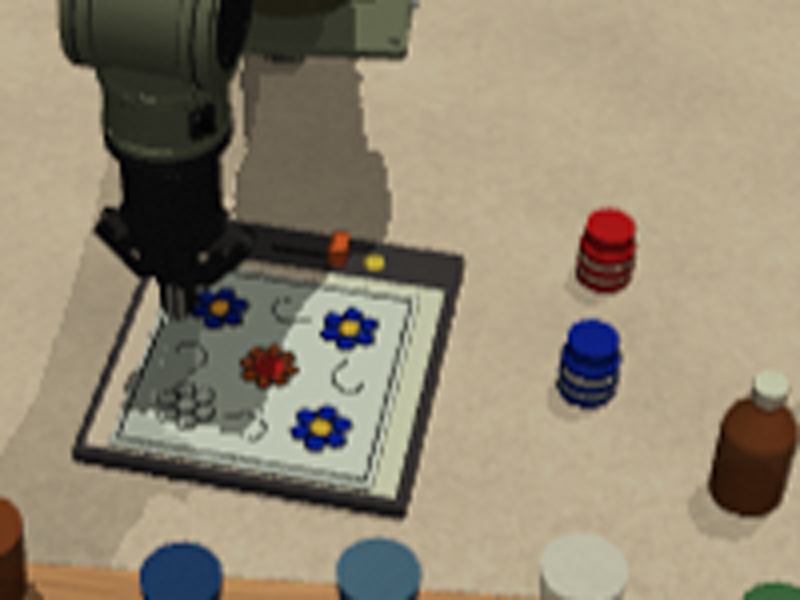

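The knob is still at its stop beside the yellow dot (crop (340,245)), and the fingers are above the bare flower at (185,405). I lower them to about 3 cm above it, allowing for the offset, and then hold.

Request:
{"method": "drive_tool", "body": {
  "series": [
    [[0, 0, 0, -0.4, 0, 0, 0], [0, 0, 0, -0.8, 0, 0, 0], [0, 0, 0, -1.2, 0, 0, 0], [0, 0.02, 0, -1.5, 0, 0, 0], [0, 0.02, 0, -1.5, 0, 0, 0]]
  ]
}}

```text
time: 12.85
eef_pos: [0.6379, -0.0313, 0.0389]
tool_rot: [0.997, -0.071, -0.001, -0.0]
contact_force: [0.4, -0.4, -0.4]
finger_gap: -0.0
finger_force: 0.0
```

```bash
sed -i 's/W\[...,2\]>.025/W[...,2]>.04/' h.py; python3 -c "from h import *; tips()"
```

```text
eef [ 0.6384 -0.0315  0.0399] px of eef [235.3 227.4]
[[ 2.370e+02  2.230e+02  6.462e-01 -2.340e-02  7.050e-02]
 [ 2.370e+02  2.220e+02  6.435e-01 -2.370e-02  7.240e-02]
 [ 2.340e+02  2.230e+02  6.499e-01 -3.270e-02  7.360e-02]
 [ 2.360e+02  2.230e+02  6.496e-01 -2.620e-02  7.390e-02]
 [ 2.350e+02  2.230e+02  6.508e-01 -2.920e-02  7.500e-02]
 [ 2.330e+02  2.220e+02  6.477e-01 -3.620e-02  7.580e-02]
 [ 2.320e+02  2.210e+02  6.440e-01 -3.990e-02  7.630e-02]
 [ 2.330e+02  2.210e+02  6.443e-01 -3.660e-02  7.690e-02]
 [ 2.350e+02  2.220e+02  6.482e-01 -2.950e-02  7.690e-02]
 [ 2.340e+02  2.220e+02  6.493e-01 -3.260e-02  7.780e-02]]
```

Request:
{"method": "drive_tool", "body": {
  "series": [
    [[0, 0, 0, -0.25, 0, 0, 0], [0, 0, 0, -0.5, 0, 0, 0], [0, 0, 0, -0.5, 0, 0, 0], [0, 0, 0, -0.5, 0, 0, 0], [0, 0, 0, -0.5, 0, 0, 0], [0, 0, 0, -0.5, 0, 0, 0], [0, 0, 0, -0.5, 0, 0, 0], [0, 0, 0, -0.5, 0, 0, 0], [0, 0, 0, -0.5, 0, 0, 0], [0, 0, 0, -0.5, 0, 0, 0], [0, 0, 0, -0.5, 0, 0, 0], [0, 0, 0, -0.5, 0, 0, 0], [0, 0, 0, -0.5, 0, 0, 0], [0, 0, 0, -0.5, 0, 0, 0], [0, 0, 0, -0.5, 0, 0, 0], [0, 0, 0, -0.5, 0, 0, 0], [0, 0, 0, -0.5, 0, 0, 0], [0, 0, 0, -0.5, 0, 0, 0], [0, 0, 0, -0.5, 0, 0, 0], [0, 0, 0, -0.5, 0, 0, 0]]
  ]
}}

```text
time: 14.9
eef_pos: [0.6387, -0.0316, 0.02]
tool_rot: [0.997, -0.071, -0.0, -0.0]
contact_force: [0.7, 0.0, -0.1]
finger_gap: 0.001
finger_force: 0.0
```

Request:
{"method": "drive_tool", "body": {
  "series": [
    [[0, 0, 0, 0, 0, 0, 0], [0, 0, 0, 0, 0, 0, 0], [0, 0, 0, 0, 0, 0, 0], [0, 0, 0, 0, 0, 0, 0], [0, 0, 0, 0, 0, 0, 0]]
  ]
}}

```text
time: 15.4
eef_pos: [0.6388, -0.0316, 0.0201]
tool_rot: [0.997, -0.071, 0.0, -0.0]
contact_force: [-0.7, -1.1, -0.2]
finger_gap: -0.001
finger_force: 0.0
```

```bash
python3 - <<'E'
from h import *
tips()
b=dict(np.load("b.npz"));W=world(b)
# heights of tall things around the blue pot
for n,(u,v) in dict(amber=(175,205),tumbler=(125,250),red=(227,329),blue=(238,261)).items():
    u=int(u*.64);v=int(v*.64);p=W[v-18:v+18,u-18:u+18].reshape(-1,3);p=p[p[:,2]>.05]
    print(n,p.min(0).round(3),p.max(0).round(3))
E
```

```text
eef [ 0.6387 -0.0316  0.0201] px of eef [235.5 231.4]
[[ 2.370e+02  2.270e+02  6.448e-01 -2.450e-02  4.950e-02]
 [ 2.350e+02  2.260e+02  6.449e-01 -3.100e-02  5.380e-02]
 [ 2.350e+02  2.270e+02  6.497e-01 -3.030e-02  5.430e-02]
 [ 2.340e+02  2.270e+02  6.513e-01 -3.340e-02  5.580e-02]
 [ 2.360e+02  2.270e+02  6.529e-01 -2.640e-02  5.820e-02]
 [ 2.340e+02  2.260e+02  6.491e-01 -3.350e-02  5.820e-02]
 [ 2.380e+02  2.260e+02  6.480e-01 -2.040e-02  5.820e-02]
 [ 2.370e+02  2.260e+02  6.484e-01 -2.370e-02  5.830e-02]
 [ 2.360e+02  2.260e+02  6.495e-01 -2.680e-02  5.920e-02]
 [ 2.330e+02  2.260e+02  6.505e-01 -3.660e-02  5.950e-02]]
amber [ 0.251 -0.014  0.05 ] [0.702 0.454 1.509]
tumbler [ 0.251 -0.014  0.05 ] [0.616 0.561 1.509]
red [ 0.251 -0.014  0.051] [0.453 0.344 1.509]
blue [ 0.251 -0.014  0.051] [0.591 0.325 1.509]
```

The pointing at the flower was held for over 2 s, with the tip about 3 cm above it. Now I rise and go above the blue pot.

Request:
{"method": "drive_tool", "body": {
  "series": [
    [[0, 0, 0, 0.9, 0, 0, 0], [0, 0, 0, 1.8, 0, 0, 0], [0, 0, 0, 2.8, 0, 0, 0], [0, -0.2, 0.8, 2.8, 0, 0, 0], [0, -0.4, 1.7, 2.8, 0, 0, 0], [0, -0.6, 2.6, 2.8, 0, 0, 0], [0, -0.8, 3.5, 2.8, 0, 0, 0], [0, -1, 4.4, 2.8, 0, 0, 0], [0, -1.2, 5.3, 2.8, 0, 0, 0], [0, -1.4, 6.2, 2.8, 0, 0, 0], [0, -1.5, 7.1, 2.8, 0, 0, 0], [0, -1.7, 7.8, 2.8, 0, 0, 0], [0, -1.76, 8.34, 2.8, 0, 0, 0], [0, -1.76, 8.34, 2.8, 0, 0, 0], [0, -1.76, 8.34, 2.4, 0, 0, 0], [0, -1.76, 8.34, 2.0, 0, 0, 0], [0, -1.76, 8.34, 1.7, 0, 0, 0], [0, -1.76, 8.34, 1.7, 0, 0, 0], [0, -1.76, 8.34, 1.7, 0, 0, 0]]
  ]
}}

```text
time: 17.35
eef_pos: [0.5686, 0.3018, 0.0884]
tool_rot: [0.997, -0.071, 0.0, -0.0]
contact_force: [0.3, -0.4, 0.2]
finger_gap: -0.0
finger_force: 0.0
```

```bash
sed -i 's/W\[...,2\]>.04)/W[...,2]>.08)/' h.py; python3 - <<'E'
from h import *
a=tips();knob()
c=a["color"][130:280,250:450,::-1]
cv2.imwrite("pics/pot.png",cv2.resize(c,(800,600),interpolation=cv2.INTER_CUBIC))
E
```

```text
eef [0.5688 0.3019 0.0888] px of eef [337.4 207.8]
[[3.400e+02 2.030e+02 5.774e-01 3.069e-01 1.203e-01]
 [3.380e+02 2.030e+02 5.797e-01 3.002e-01 1.221e-01]
 [3.360e+02 2.010e+02 5.716e-01 2.939e-01 1.228e-01]
 [3.400e+02 2.020e+02 5.762e-01 3.066e-01 1.237e-01]
 [3.420e+02 2.020e+02 5.757e-01 3.130e-01 1.237e-01]
 [3.390e+02 2.030e+02 5.830e-01 3.030e-01 1.256e-01]
 [3.420e+02 2.010e+02 5.737e-01 3.128e-01 1.263e-01]
 [3.410e+02 2.020e+02 5.794e-01 3.093e-01 1.271e-01]
 [3.370e+02 2.020e+02 5.811e-01 2.964e-01 1.277e-01]
 [3.350e+02 2.000e+02 5.729e-01 2.902e-01 1.283e-01]]
knob 35 272 277 [0.4566 0.0853 0.0386] y_slot 0.0315 eef [0.5688 0.302  0.0889] F [-0.1 -0.1 -0.5]
```

View pics/pot.png

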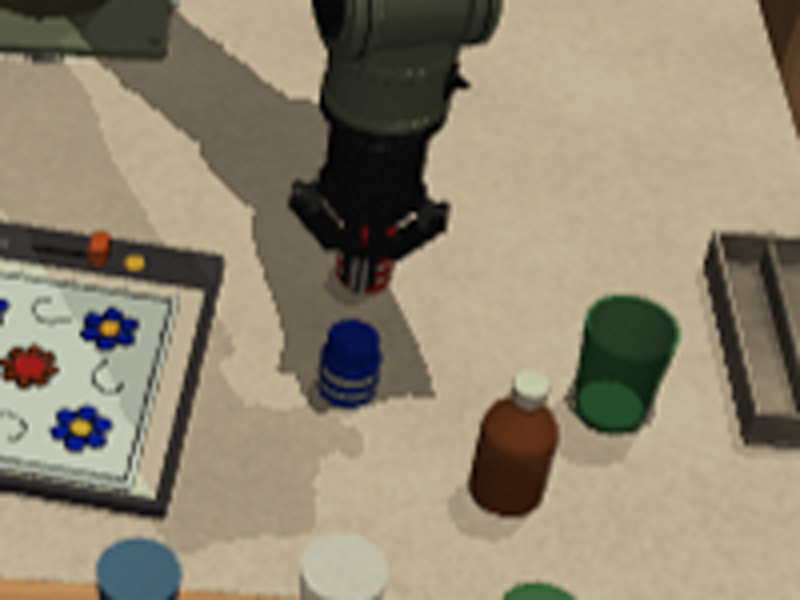

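The fingers are above the blue pot (crop (350,345)) with the tip at about 0.122. I lower 30 mm, to about 3 cm above the lid, and hold.

Request:
{"method": "drive_tool", "body": {
  "series": [
    [[0, 0, 0, -0.25, 0, 0, 0], [0, 0, 0, -0.5, 0, 0, 0], [0, 0, 0, -0.75, 0, 0, 0], [0, 0, 0, -0.75, 0, 0, 0], [0, 0, 0, -0.75, 0, 0, 0], [0, 0, 0, -0.75, 0, 0, 0], [0, 0, 0, -0.75, 0, 0, 0], [0, 0, 0, -0.75, 0, 0, 0], [0, 0, 0, -0.75, 0, 0, 0], [0, 0, 0, -0.75, 0, 0, 0], [0, 0, 0, -0.75, 0, 0, 0], [0, 0, 0, -0.75, 0, 0, 0], [0, 0, 0, -0.75, 0, 0, 0], [0, 0, 0, -0.75, 0, 0, 0], [0, 0, 0, -0.75, 0, 0, 0], [0, 0, 0, -0.75, 0, 0, 0], [0, 0, 0, -0.75, 0, 0, 0], [0, 0, 0, -0.75, 0, 0, 0], [0, 0, 0, -0.75, 0, 0, 0], [0, 0, 0, -0.75, 0, 0, 0]]
  ]
}}

```text
time: 19.45
eef_pos: [0.5683, 0.302, 0.0581]
tool_rot: [0.997, -0.071, -0.0, -0.0]
contact_force: [0.9, -0.2, 0.0]
finger_gap: -0.003
finger_force: 0.0
```

Request:
{"method": "drive_tool", "body": {
  "series": [
    [[0, 0, 0, 0, 0, 0, 0], [0, 0, 0, 0, 0, 0, 0], [0, 0, 0, 0, 0, 0, 0], [0, 0, 0, 0, 0, 0, 0], [0, 0, 0, 0, 0, 0, 0], [0, 0, 0, 0, 0, 0, 0]]
  ]
}}

```text
time: 20.05
eef_pos: [0.5683, 0.302, 0.0581]
tool_rot: [0.997, -0.071, -0.0, -0.0]
contact_force: [0.7, 0.3, -0.4]
finger_gap: 0.002
finger_force: 0.0
```

```bash
sed -i 's/W\[...,2\]>.08)/W[...,2]>.07)/' h.py; python3 -c "
from h import *
tips();knob();print(hand_in())"
```

```text
eef [0.5683 0.3021 0.0581] px of eef [336.5 214.2]
[[3.380e+02 2.090e+02 5.748e-01 3.036e-01 8.960e-02]
 [3.360e+02 2.090e+02 5.776e-01 2.968e-01 9.190e-02]
 [3.370e+02 2.090e+02 5.802e-01 2.997e-01 9.480e-02]
 [3.400e+02 2.090e+02 5.803e-01 3.094e-01 9.570e-02]
 [3.370e+02 2.080e+02 5.766e-01 2.997e-01 9.580e-02]
 [3.350e+02 2.070e+02 5.725e-01 2.933e-01 9.580e-02]
 [3.400e+02 2.080e+02 5.777e-01 3.092e-01 9.760e-02]
 [3.360e+02 2.060e+02 5.695e-01 2.965e-01 9.770e-02]
 [3.390e+02 2.090e+02 5.826e-01 3.058e-01 9.770e-02]
 [3.360e+02 2.070e+02 5.742e-01 2.963e-01 9.780e-02]]
knob 36 272 277 [0.4566 0.0855 0.037 ] y_slot 0.0316 eef [0.5684 0.302  0.058 ] F [-0.3  0.6  0.6]
the job is handed in; nothing more can be done
None
```

I pushed the knob to its bright end stop, then pointed for 2 s each at the bare flower and the blue pot's lid from about 3 cm above, and handed in with the arm still over the pot (no verdict was returned); the reported TCP was about 35 mm below the real fingertips, so my first push passed over the knob and I set all later heights from the camera.

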